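Hang the display pail on the counter stand

TASK

Hang the little enamel pail on the display stand: with the pail standing on the table, raise its wire bail upright by the wooden grip, carry it over and lower the bail gently onto both prongs by feel (their height is set differently every time), then, still holding it, draw it forward against the prongs' upturned ends and let go so that it hangs straight and still. Do not press hard on the prongs, let the pail fall or tip it far, and leave the bell and the soap where they are.

Things in the scene. Friction and masses are not known exactly. Their poses are not given: they have to be found in the camera images.
- pail: Loose grey-green enamel pail, 100 mm across the rim (114 mm over the bail), 70 mm high, 0.25 to 0.4 kg. Origin: centre of its underside; z up through the mouth. The bail's two pivots lie on its y axis, 57 mm either side, 62 mm above the origin. At the start the bail lies flat, level, towards the pail's +x.
- grip_centre (a point): Centre of the wooden grip (14 mm thick, 44 mm long, turns freely on the wire) in the middle of the bail's crossbar. The bail is a U of 6 mm steel wire, legs 114 mm apart; the straight crossbar (90 mm) lies 100 mm from the pivots, with 3 mm of play in the ears either way. Frame turns with the bail: y along the crossbar, x from pivots to crossbar (level at joint value 0, up at 1.57).
- bail (a joint): Angle of the bail on the pail (rad): 0 lying flat (stop) towards the pail's +x, 1.57 upright, 3.14 flat on the other side. It swings almost freely and falls flat when let go.
- stand: Fixed display stand: dark wooden plinth (200 x 140 mm, 16 mm thick, reaching 170 mm in front of and 30 mm behind the post), an 18 mm post 255 mm high, and clamped on it two parallel level prongs (see post_top, hook_foot) that point forward, to the stand's -x. Origin: on the table under the post; z up.
- post_top (a point): Top centre of the post. The prongs' height on it is set anew each time and not measured: a crossbar lying on the prongs has its axis 200 to 240 mm above the table. The prongs give springily, up and down and fore and aft, a quarter of a mm per newton, and more than 12 N on them in all is too much.
- hook_foot (a point): Point on top of the plinth (16 mm above the table), straight below where the grip's centre must end: midway between the prongs, crossbar against their upturned ends, 100 mm in front of the post. Axes as the stand's, x towards the post. Prongs: round, 8 mm thick, at y = -34 and +34 mm, from a crosspiece 12 mm in front of the post to 107 mm in front, where their ends turn up 22 mm above their axis.
- brass_bell: Loose brass hand bell, 62 mm wide, 100 mm high; origin at its underside. Bystander.
- soap_0: Loose cream bar of soap in a paper band, 51 x 75 x 25 mm; origin at its underside. Bystander.
There are look-alikes about, which are no part of the job. Of the things that look like the pail, the larger one is meant.

How it is judged:
By the outcome, as a careful person would: the job done as asked, in the order asked, and still so for the second after the job is handed in, with the robot touching nothing.
It also fails if it takes over 64 s, if anything falls off the work surface, if the arm or the gripper's body presses on something with over 40 N, if the wrist force passes 120 N, or if a joint passes its speed limit or range.

ROBOT

A 6-joint arm with a two-finger parallel gripper is mounted at the origin on a cart in front of the work surface, level with it; the furniture and walls round the work are solid. World frame = base frame: x ahead of the robot, y to its left, z up, the work surface at z = 0. Lengths are in mm, angles in rad, forces in N, time in s.
With the tool pointing down it reaches from about 400 to 925 mm from the base axis. Payload 12.5 kg.
Tool frame: the origin (TCP) lies at the very end of the fingers, on their centre line; the grasp point (between the pads) lies 19 mm behind it; x points along the fingers, y is the direction in which the jaws open and shut, and the axes are right-handed (so a half turn about x gives the same grasp; the last joint's range is limited). The gripper opens to 95 mm and grips with 3 to 60 N. Pads are 20 mm wide; open, the fingers measure 119 mm over their backs; the gripper's body (75 mm by 180 mm) begins 59 mm behind the grasp point.
Start: joints at [-1.367, 0.491, 1.559, -0, 1.092, -0.106], TCP at [190.566, -595.258, 214.661] pointing down, gripper open.
Joint ranges: [-3.1, 3.1], [-0.84, 2.19], [0.05, 2.79], [-1.13, 4.28], [0.06, 2.93], [-2.69, 2.69]. Speed limits (rad/s): [2.22, 2.22, 2.79, 3.14, 3.14, 3.14].

INTERFACE

Orientations are given as [roll, pitch, yaw] about the fixed x, y, z axes, in that order (R = Rz(yaw) Ry(pitch) Rx(roll)).
In Python, from cell import env, optics, job gives the robot as it stands.
- The arm moves only by the shell command python3 -m handwheel 'ROWS' [OPENING]. ROWS is JSON, a list of rows, each an object with "travel": the shift along the world's x, y, z in mm, a list of three; "roll": the turn about the world's z in degrees. In form: [{"travel": [dx, dy, dz], "roll": roll}, ...]. A call has 1 to 8 rows; each row is the pose to reach, as a shift and turn from the pose commanded when the call began; what a row does not reach only later rows make up. A row lasts 1/10 s, in which the tool goes at most 50 mm and 8.59 degrees, less where a joint would pass 70% of its speed; a pose out of reach is approached as far as the arm can. A call with a gripper value outside its range is refused whole. OPENING is the closure, from -1 (fully open) to 1 (shut), set as the call begins (- or left out, the last holds). The fingers move at their own pace and stop on an object; the grip force is fixed at half the most. Time passes only in rows, so rows that repeat a pose let the fingers close. It gives the time, the measured TCP pose, the force and the opening at its end, in the units of the state.
- env.state(): the state, without advancing time (a new reading comes with each control period).
- optics.read_camera(name): name is "scene" or "top" or "wrist"; returns the picture (384x512x3 uint8, red, green, blue); there is no depth.
- optics.camera_params(name): a dict with "fx", "fy", "cx", "cy" (pixels), "world_from_camera" (4x4, takes a point from camera to world coordinates). Camera axes: x right, y up, looking along -z (the intrinsics and any distortion apply to the point x, -y, -z); pixel columns grow to the right and rows downward; lengths in mm; the calibration is good to about 2 mm. A picture is of the moment at which its call begins: read the wrist's pose just before it. camera_params takes no time and is no camera call; for the wrist camera it gives the pose at the moment of the call.
- job.job_done(): hands the job in, once; it reports no verdict.
The state is a dict: "t": time; "joints": joint angles; "qvel": joint speeds; "tau": joint torques, N m; "eef_pos": TCP position; "tcp_rot": TCP orientation; "ft_force": force on the tool from outside, world axes, zero at the start; "moment": the same for the moment, N m; "opening": opening from 0.0 (shut) to 1.0 (fully open).
Only numpy, scipy, OpenCV 4.12 (cv2) and the standard library are available. Lean on these libraries where they do the work, as an engineer would, in place of code of your own. Each camera call takes 0.05 s, during which the arm holds its last target.

## Working session

There is one attempt and no reset: what is moved stays moved. The work goes in short steps, Python scripts to look and compute and a shell command to move; the robot and the scene stay as the last step left them, time stands still between calls to the robot, and variables do not carry over. Pictures are saved under pics/ and viewed, and the job is handed in when it is done.

```bash
ls; mkdir -p pics
python3 - <<'E'
from cell import env,optics,job
import cv2,numpy as np
s=env.state();print(s)
for n in("scene","top"):
    im=optics.read_camera(n);cv2.imwrite(f"pics/{n}0.png",im[:,:,::-1])
    p=optics.camera_params(n);print(n,p)
E
```

```text
pics
{'t': 0.0, 'joints': array([-1.36656343e+00,  4.91584300e-01,  1.55945645e+00, -3.04580641e-05,
        1.09174872e+00, -1.05575273e-01]), 'qvel': array([-0.00146881, -0.00114307, -0.00130816,  0.00296061, -0.00198182,
        0.00027313]), 'tau': array([ 1.50562708e-03, -6.12649369e+01, -2.58187670e+01,  6.93025533e-02,
        4.81435668e-02, -8.78623246e-05]), 'eef_pos': array([ 190.52354523, -594.97860384,  214.04398314]), 'tcp_rot': array([-1.65380506,  1.5695992 ,  1.79760981]), 'ft_force': array([-0.0262719 ,  0.11353852,  0.06139919]), 'moment': array([-0.03992376,  0.02366653,  0.01288747]), 'opening': 1.002669224863416}
scene {'fx': 353.5547373411228, 'fy': 353.5547373411228, 'cx': 250.62172924802192, 'cy': 186.37440115561657, 'world_from_camera': array([[-7.09644613e-01,  5.15585107e-01, -4.80183840e-01,
         8.29899332e+01],
       [-7.04255658e-01, -4.99058277e-01,  5.04940397e-01,
         4.87886383e+02],
       [ 2.07000291e-02,  6.96500419e-01,  7.17257747e-01,
         9.04364414e+02],
       [ 0.00000000e+00,  0.00000000e+00,  0.00000000e+00,
         1.00000000e+00]])}
top {'fx': 403.43440401787336, 'fy': 403.43440401787336, 'cx': 249.55945570480958, 'cy': 189.2842286694458, 'world_from_camera': array([[-9.93671497e-03,  9.82362810e-01, -1.86720570e-01,
         2.98112720e+02],
       [-9.99902920e-01, -7.93741933e-03,  1.14520042e-02,
        -3.78361554e+01],
       [ 9.76794354e-03,  1.86816238e-01,  9.82346314e-01,
         1.56158751e+03],
       [ 0.00000000e+00,  0.00000000e+00,  0.00000000e+00,
         1.00000000e+00]])}
```

View pics/scene0.png

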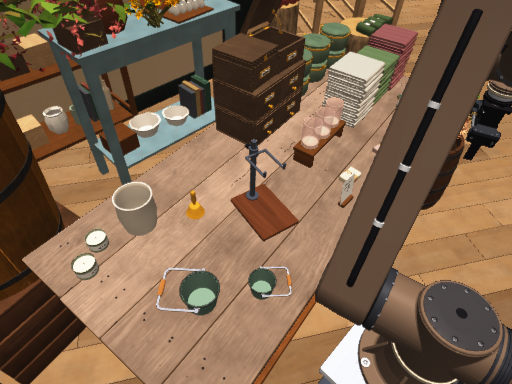

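View pics/top0.png

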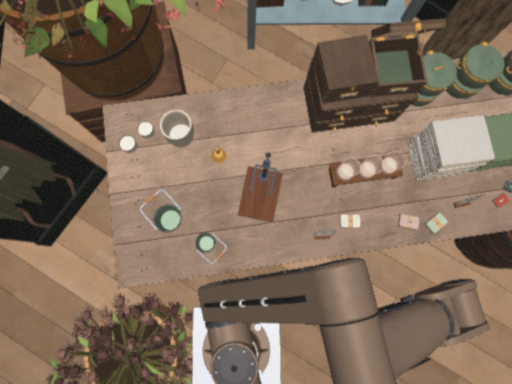

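Two pails: one at scene (200,292) / top (169,217), and a smaller one at scene (262,283) / top (206,243). The left one looks larger; I'll check that in enlarged crops. The stand is at top (262,185), the bell at (219,155).

Run:
```python
import cv2
t=cv2.imread('pics/top0.png');s=cv2.imread('pics/scene0.png')
cv2.imwrite('pics/c1.png',cv2.resize(t[140:265,125:290],None,fx=4.8,fy=4.8,interpolation=cv2.INTER_CUBIC))
cv2.imwrite('pics/c2.png',cv2.resize(s[130:320,150:310],None,fx=3.1,fy=3.1,interpolation=cv2.INTER_CUBIC))
```

```text
(no output)
```

View pics/c1.png

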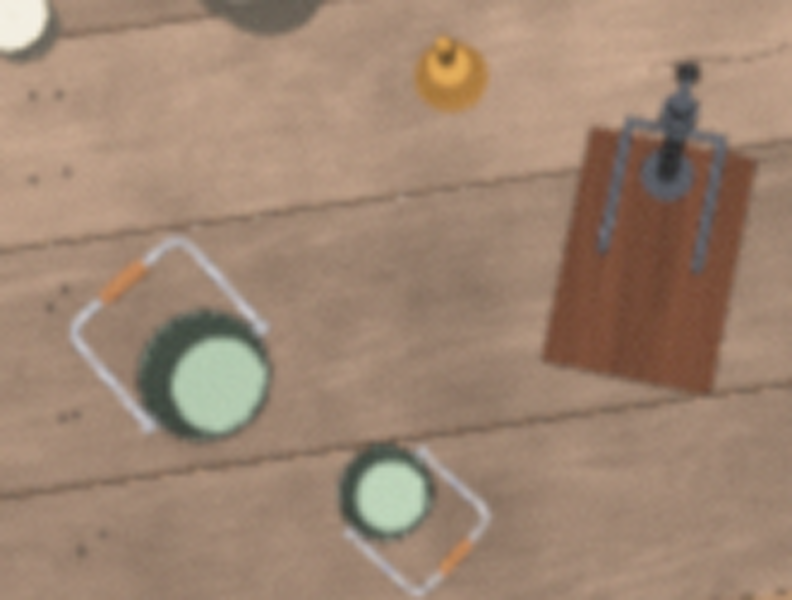

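View pics/c2.png

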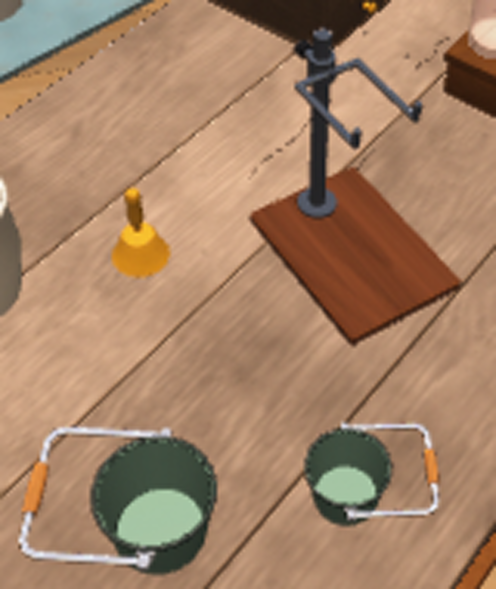

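The left pail is confirmed as the larger one: rim about 130 px in the crop, against about 93. Next I'll compute positions.

```bash
cat > h.py <<'E'
from cell import env,optics,job
import numpy as np,cv2
def ray(n,px,P=None):
    P=P or optics.camera_params(n);T=P['world_from_camera']
    d=np.array([(px[0]-P['cx'])/P['fx'],-(px[1]-P['cy'])/P['fy'],-1]);return T[:3,3],T[:3,:3]@d
def atz(n,px,z,P=None):
    o,d=ray(n,px,P);return o+d*(z-o[2])/d[2]
def proj(n,X,P=None):
    P=P or optics.camera_params(n);T=P['world_from_camera'];c=T[:3,:3].T@(np.array(X)-T[:3,3])
    return np.array([P['cx']+P['fx']*c[0]/-c[2],P['cy']+P['fy']*c[1]/c[2]])
def crop(n,name,c,h,w,f):
    im=optics.read_camera(n);x,y=c
    cv2.imwrite(name,cv2.resize(im[y:y+h,x:x+w,::-1],None,fx=f,fy=f,interpolation=cv2.INTER_CUBIC))
E
python3 - <<'E'
from h import *
np.set_printoptions(precision=1,suppress=True)
T=lambda u,v:((u+.5)/4.8-.5+125,(v+.5)/4.8-.5+140)
S=lambda u,v:((u+.5)/3.1-.5+150,(v+.5)/3.1-.5+130)
for k,uv,z in [("grip",(124,282),62),("pivA",(265,328),62),("pivB",(150,428),62),("cornA",(178,240),62),("cornB",(75,330),62),("rim",(205,374),70),("pl1",(595,128),16),("pl2",(757,160),16),("pl3",(712,394),16),("pl4",(544,360),16),("ptop",(686,72),255),("tipL",(603,248),240),("tipR",(697,270),240),("bell",(451,75),10)]:
    print(k,atz("top",T(*uv),z))
for k,uv,z in [("grip",(35,488),62),("pivA",(167,434),62),("pivB",(143,560),62),("rim",(155,490),70),("pl back-L",(250,215),16),("pl back-R",(355,170),16),("pl fr-R",(461,285),16),("pl fr-L",(353,343),16),("ptop",(322,34),255),("bell",(140,262),0),("tipL",(355,135),240),("tipR",(417,110),240)]:
    print('s',k,atz("scene",S(*uv),z))
E
```

```text
grip [551.5 317.6  62. ]
pivA [514.2 206.6  62. ]
pivB [437.  293.5  62. ]
cornA [584.6 276.4  62. ]
cornB [513.9 354.3  62. ]
rim [477.6 250.7  70. ]
pl1 [684.3 -52.8  16. ]
pl2 [ 656.3 -185.3   16. ]
pl3 [ 464.4 -144.4   16. ]
pl4 [493.  -10.1  16. ]
ptop [ 664.3 -114.5  255. ]
tipL [542.6 -55.4 240. ]
tipR [ 526.5 -120.4  240. ]
bell [731.8  65.9  10. ]
s grip [552.5 319.4  62. ]
s pivA [514.8 208.2  62. ]
s pivB [440.6 295.1  62. ]
s rim [477.2 251.7  70. ]
s pl back-L [683.5 -45.9  16. ]
s pl back-R [ 651.  -178.4   16. ]
s pl fr-R [ 460.4 -135.8   16. ]
s pl fr-L [488.6  -2.9  16. ]
s ptop [ 643.4 -108.   255. ]
s bell [726.5  74.3   0. ]
s tipL [537.3 -41.8 240. ]
s tipR [ 520.8 -105.7  240. ]
```

Run:
```python
from h import *
from scipy.spatial.transform import Rotation as R
np.set_printoptions(precision=2,suppress=True)
s=env.state();M=R.from_euler('xyz',s['tcp_rot']).as_matrix();print(M)
print('jaw deg',np.degrees(np.arctan2(M[1,1],M[0,1])))
print(proj("top",[639,-109,255]),proj("top",[639,-109,0]),proj("scene",[639,-109,255]),proj("scene",[639,-109,0]))
P=optics.camera_params("wrist");print(P['world_from_camera'],P['fx'],M.T@(P['world_from_camera'][:3,3]-s['eef_pos']))
```

```text
[[-0.    0.3  -0.95]
 [ 0.   -0.95 -0.3 ]
 [-1.   -0.   -0.  ]]
jaw deg -72.24775503773584
[266.02 161.94] [262.81 178.25] [254.84 141.15] [252.68 199.55]
[[   0.3     0.92    0.24  256.56]
 [  -0.95    0.3     0.07 -574.09]
 [  -0.     -0.25    0.97  384.79]
 [   0.      0.      0.      1.  ]] 286.10185517642634 [-170.65    0.02  -69.29]
```

```bash
python3 -m handwheel '[{"travel":[30,20,40],"roll":0},{"travel":[70,60,80],"roll":0},{"travel":[110,105,100],"roll":0},{"travel":[150,150,110],"roll":0},{"travel":[190,195,120],"roll":0},{"travel":[230,240,120],"roll":0},{"travel":[260,280,120],"roll":0},{"travel":[270,300,120],"roll":0}]' 0.16
```

```text
t: 0.9
eef_pos: [439.0, -324.3, 333.1]
tcp_rot: [1.856, 1.571, -0.976]
ft_force: [0.1, -0.7, -0.4]
opening: 0.431
```

```bash
python3 -m handwheel '[{"travel":[0,20,0],"roll":8},{"travel":[2,50,0],"roll":16},{"travel":[4,85,0],"roll":24},{"travel":[6,120,0],"roll":32},{"travel":[8,155,0],"roll":40},{"travel":[10,185,0],"roll":48},{"travel":[10,205,0],"roll":56},{"travel":[10,210,0],"roll":60}]' 0.16
python3 -m handwheel '[{"travel":[0,0,0],"roll":0},{"travel":[0,0,0],"roll":0}]'
python3 - <<'E'
from h import *
import pickle
from scipy.spatial.transform import Rotation as R
s=env.state();P=optics.camera_params("wrist");im=optics.read_camera("wrist")
pickle.dump(P,open('w1.pkl','wb'));cv2.imwrite('pics/w1.png',im[:,:,::-1])
M=R.from_euler('xyz',s['tcp_rot']).as_matrix();print(s['eef_pos'],s['t'],s['joints'],np.degrees(np.arctan2(M[1,1],M[0,1])))
E
```

```text
t: 1.7
eef_pos: [447.7, -114.2, 333.1]
tcp_rot: [-2.671, 1.57, 1.835]
ft_force: [0.1, -0.4, -0.3]
opening: 0.421
t: 1.9
eef_pos: [447.9, -116.1, 333.0]
tcp_rot: [-0.756, 1.571, -2.542]
ft_force: [-0.3, -0.3, 0.5]
opening: 0.419
[ 447.9341657  -116.14335648  332.96222097] 1.9 [-3.96551795e-01  1.41342435e-01  1.75642545e+00 -7.89677974e-05
  1.24387323e+00 -1.80680222e-01] -12.367077147079861
```

View pics/w1.png

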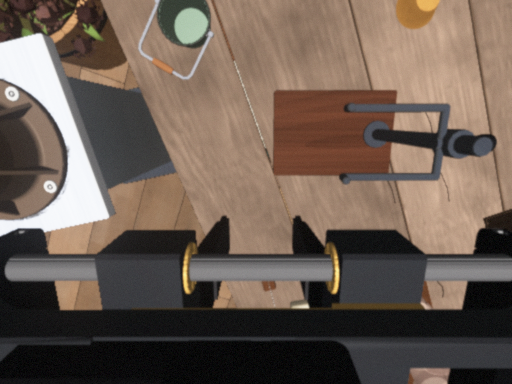

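Run:
```python
from h import *
import pickle
P=pickle.load(open('w1.pkl','rb'));im=cv2.imread('pics/w1.png')
cv2.imwrite('pics/w1c.png',cv2.resize(im[80:190,265:505],None,fx=3.3,fy=3.3,interpolation=cv2.INTER_CUBIC))
np.set_printoptions(precision=1,suppress=True)
print(P['world_from_camera'],P['fx'],P['cx'],P['cy'],P.keys())
for p in [(274,90),(396.5,90),(395,175),(273.5,175.5)]: print(atz(0,p,16,P))
```

```text
[[  1.    0.2   0.1 462.8]
 [ -0.2   0.9   0.2 -48.5]
 [  0.   -0.2   1.  503.6]
 [  0.    0.    0.    1. ]] 286.10185517642634 260.5669991432909 193.3432176491289 dict_keys(['fx', 'fy', 'cx', 'cy', 'world_from_camera'])
[494.3  -7.2  16. ]
[687.  -49.6  16. ]
[ 670.6 -188.3   16. ]
[ 465. -144.   16.]
```

View pics/w1c.png

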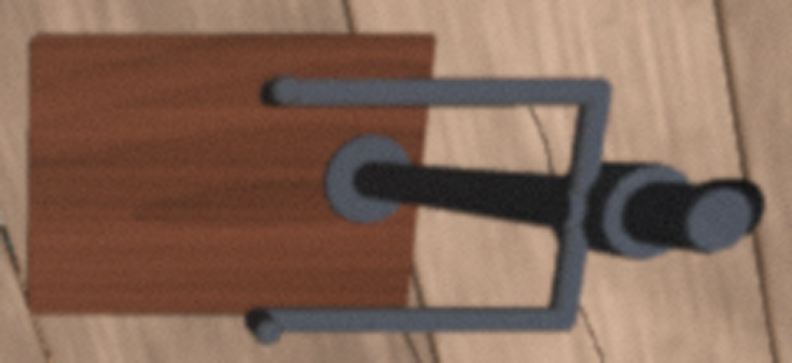

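Run:
```python
from h import *
import pickle
from scipy.optimize import least_squares
P=pickle.load(open('w1.pkl','rb'));np.set_printoptions(precision=2,suppress=True)
W=lambda u,v:((u+.5)/3.3-.5+265,(v+.5)/3.3-.5+80)
T=lambda u,v:((u+.5)/4.8-.5+125,(v+.5)/4.8-.5+140)
S=lambda u,v:((u+.5)/3.1-.5+150,(v+.5)/3.1-.5+130)
Pt,Ps=optics.camera_params('top'),optics.camera_params('scene')
pl=[(-170,70,16),(30,70,16),(30,-70,16),(-170,-70,16)]
tips=[(-107,34,None),(-107,-34,None)]
obs={'w':(P,[W(33,35),W(435,35),W(408,306),W(29,313)],W(718,220),[W(282,91),W(265,326)]),
 't':(Pt,[T(544,360),T(595,128),T(757,160),T(712,394)],T(681,105),[T(603,245),T(697,268)]),
 's':(Ps,[S(353,343),S(250,215),S(355,170),S(461,285)],S(322,34),[S(354,132),S(416,107)])}
def res(v,keys,det=False):
    x,y,a,h=v;c,s=np.cos(a),np.sin(a);out=[]
    for k in keys:
        Pp,c4,pt,tp=obs[k];pts=[*zip(pl,c4),((0,0,255),pt)]+[((q[0],q[1],h),t) for q,t in zip(tips,tp)]
        for q,o in pts:
            X=[x+c*q[0]-s*q[1],y+s*q[0]+c*q[1],q[2]]
            out.append((proj(0,X,Pp)-o))
    return np.array(out) if det else np.ravel(out)
for keys in ['w','t','s','wts']:
    r=least_squares(res,[639,-109,-.215,235],args=(keys,));print(keys,r.x,np.degrees(r.x[2]));print(res(r.x,keys,True).T)
    x,y,a,h=r.x;print('foot',x-100*np.cos(a),y-100*np.sin(a))
```

```text
w [ 644.89 -110.6    -0.21  223.79] -12.061943592890596
[[-1.33  1.12  0.17 -0.55  0.27 -0.11  0.15]
 [-0.51 -1.27  2.29  0.84 -0.28 -0.07 -0.06]]
foot 547.0949401928533 -89.70530807795267
t [ 642.51 -112.01   -0.21  229.56] -12.299184102361881
[[-0.7  -0.73  0.37 -0.05  0.42  0.13  0.4 ]
 [ 0.43 -0.6  -0.15  0.75 -0.56  0.41 -0.29]]
foot 544.8028697857033 -90.70590247617858
s [ 640.64 -106.32   -0.22  232.85] -12.701016166327156
[[-0.89 -0.62 -0.19  0.51  0.27  0.44  0.34]
 [ 0.11 -0.09 -0.91 -0.07  0.67  0.31 -0.24]]
foot 543.0906780210559 -84.33487053875099
wts [ 644.28 -110.43   -0.21  226.13] -12.149382535175652
[[-1.66  0.8  -0.26 -0.97 -0.45  0.05  0.16 -1.   -1.16 -0.06 -0.35 -0.06
  -0.28 -0.05 -0.26 -0.44 -0.32  0.71  0.36  0.75  0.33]
 [-0.71 -1.26  2.3   0.67 -0.33 -0.4   0.21  0.04 -0.99 -0.64  0.27 -1.07
   0.13 -0.64 -1.44 -1.13 -2.09 -1.76 -0.5   0.64  0.03]]
foot 546.5217517414364 -89.38649840014573
```

```bash
python3 -m handwheel '[{"travel":[10,40,0],"roll":7},{"travel":[25,85,0],"roll":14},{"travel":[40,130,0],"roll":21},{"travel":[55,175,0],"roll":28},{"travel":[65,220,-10],"roll":35},{"travel":[75,265,-20],"roll":42},{"travel":[80,300,-30],"roll":48},{"travel":[85,330,-40],"roll":54}]' 0.16
python3 -m handwheel '[{"travel":[-10,20,-50],"roll":0},{"travel":[-10,20,-50],"roll":0},{"travel":[-10,20,-50],"roll":0}]'
python3 - <<'E'
from h import *
import pickle
from scipy.spatial.transform import Rotation as R
s=env.state();P=optics.camera_params("wrist");im=optics.read_camera("wrist")
pickle.dump(P,open('w2.pkl','wb'));cv2.imwrite('pics/w2.png',im[:,:,::-1])
M=R.from_euler('xyz',s['tcp_rot']).as_matrix();print(s['eef_pos'],s['t'],s['joints'],np.degrees(np.arctan2(M[1,1],M[0,1])))
E
```

```text
t: 2.75
eef_pos: [533.3, 215.4, 292.2]
tcp_rot: [-2.188, 1.57, -3.027]
ft_force: [0.4, 0.0, -0.3]
opening: 0.417
t: 3.05
eef_pos: [522.9, 233.5, 242.5]
tcp_rot: [-1.923, 1.569, -2.766]
ft_force: [-0.6, -0.7, 0.2]
opening: 0.421
[522.94059025 233.5286217  242.51304511] 3.05 [ 3.04750078e-01  3.89753465e-01  1.65263021e+00 -1.76269948e-04
  1.10142745e+00 -4.22890403e-01] 41.695352688814594
```

View pics/w2.png

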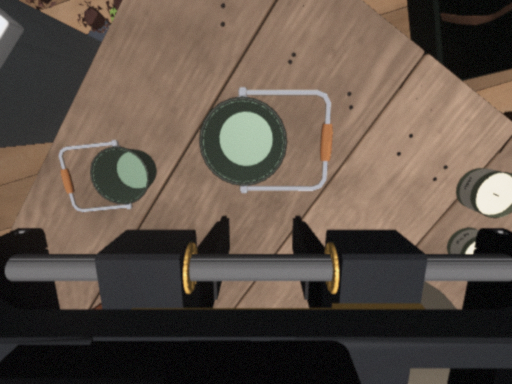

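Run:
```python
from h import *
import pickle
P=pickle.load(open('w2.pkl','rb'));im=cv2.imread('pics/w2.png')
cv2.imwrite('pics/w2c.png',cv2.resize(im[80:200,190:345],None,fx=5,fy=5,interpolation=cv2.INTER_CUBIC))
np.set_printoptions(precision=1,suppress=True)
for k,p in dict(grip=(327,142),pa=(243,91.5),pb=(244,189.5),ca=(325,93),cb=(325,188)).items(): print(k,atz(0,p,62,P))
```

```text
grip [553.7 319.4  62. ]
pa [439.9 295.6  62. ]
pb [517.4 207.8  62. ]
ca [512.2 357.7  62. ]
cb [592.3 277.2  62. ]
```

View pics/w2c.png

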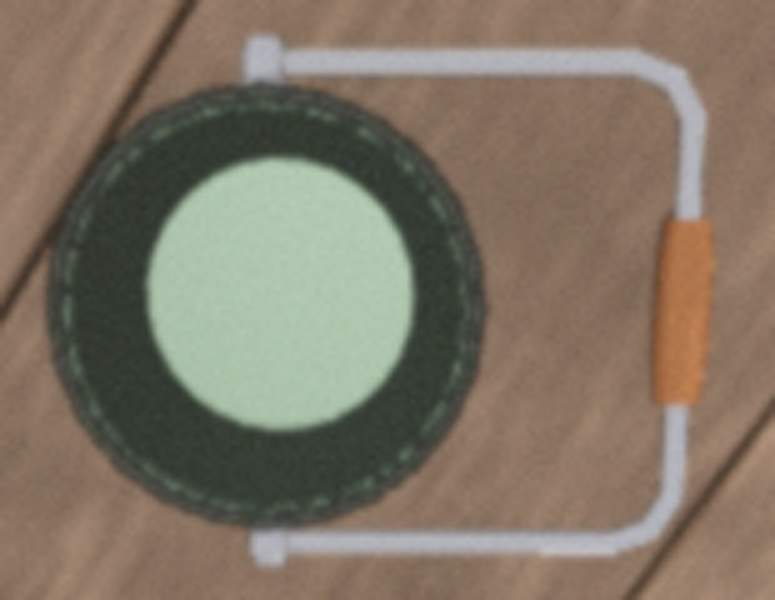

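```bash
python3 -m handwheel '[{"travel":[10,30,-30],"roll":0},{"travel":[20,65,-60],"roll":0},{"travel":[30,85,-90],"roll":0},{"travel":[30,85.5,-125],"roll":0},{"travel":[30,85.5,-140],"roll":0},{"travel":[30,85.5,-140],"roll":0}]'
python3 - <<'E'
from h import *
crop("wrist","pics/w3.png",(180,80),240,260,3)
print(env.state()['eef_pos'],env.state()['joints'])
E
```

```text
t: 3.7
eef_pos: [553.3, 318.3, 102.6]
tcp_rot: [-1.823, 1.569, -2.667]
ft_force: [-0.7, -0.1, 0.9]
opening: 0.417
[553.79195708 318.6692038  104.18897583] [ 4.18856532e-01  6.30032097e-01  1.63051230e+00 -6.86347565e-05
  8.80385835e-01 -3.08268662e-01]
```

View pics/w3.png

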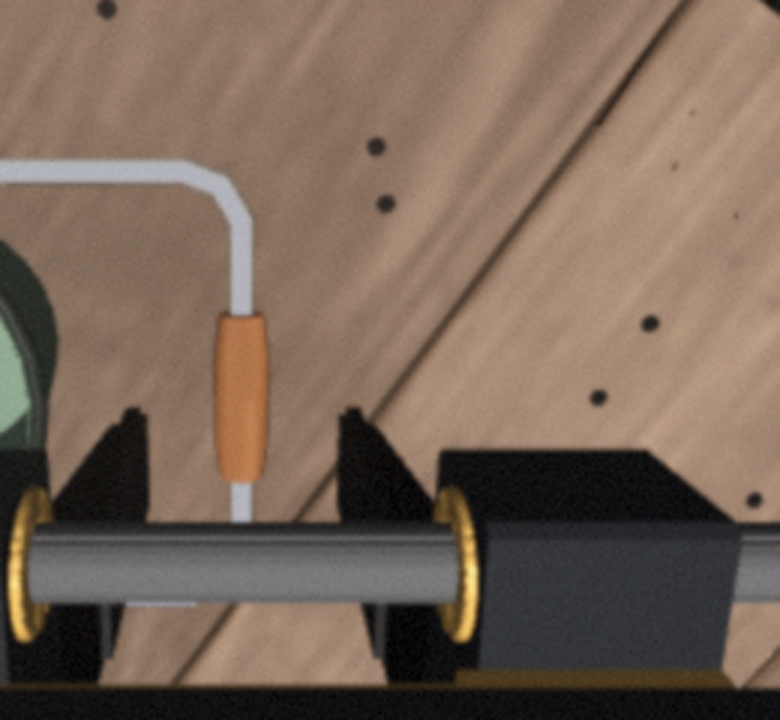

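```bash
python3 -m handwheel '[{"travel":[0,0,-20],"roll":0},{"travel":[0,0,-40],"roll":0},{"travel":[0,0,-54],"roll":0},{"travel":[0,0,-54],"roll":0}]'
python3 - <<'E'
from h import *
crop("wrist","pics/w4.png",(180,80),240,260,3)
print(env.state()['eef_pos'])
E
```

```text
t: 4.15
eef_pos: [553.1, 319.0, 49.1]
tcp_rot: [-1.875, 1.57, -2.717]
ft_force: [-0.6, -0.3, -0.4]
opening: 0.422
[553.45224959 319.27662844  49.91199156]
```

View pics/w4.png

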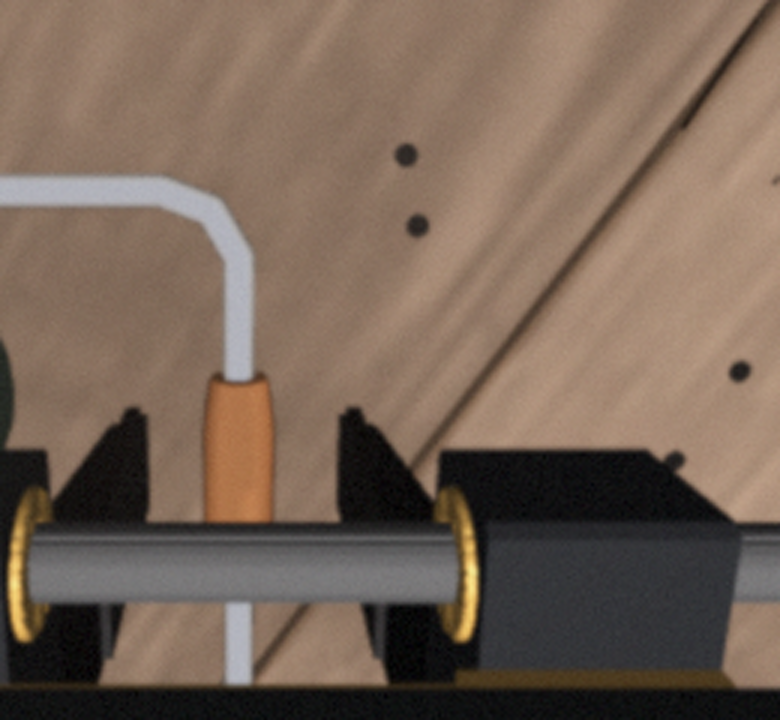

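```bash
python3 - <<'E'
from h import *
P=optics.camera_params("wrist");e=env.state()['eef_pos']
for dz in (0,13,22):print((proj(0,e+[0,0,dz],P)-[180,80])*3)
a=np.radians(41.7);u=np.array([-np.sin(a),np.cos(a),0])
print((proj(0,e+[0,0,13]+22*u,P)-[180,80])*3)
E
python3 -m handwheel '[{"travel":[0,0,0],"roll":0},{"travel":[0,0,0],"roll":0},{"travel":[0,0,0],"roll":0},{"travel":[0,0,0],"roll":0},{"travel":[0,0,0],"roll":0}]' 1
python3 - <<'E'
from h import *
print(env.state())
E
```

```text
[241.79832699 456.48361993]
[241.85627081 481.41791353]
[241.90168849 500.96198245]
[241.85584784 374.90147894]
t: 4.7
eef_pos: [553.0, 319.6, 49.3]
tcp_rot: [1.357, 1.57, 0.515]
ft_force: [0.3, -0.8, -0.1]
opening: 0.133
{'t': 4.7, 'joints': array([ 4.20572085e-01,  7.01137893e-01,  1.66594581e+00,  6.49194203e-05,
        7.74029239e-01, -3.08169756e-01]), 'qvel': array([ 0.00042458,  0.00257234, -0.00054307, -0.00051765, -0.00109512,
        0.00119445]), 'tau': array([ 1.71821343e-03, -6.73182678e+01, -1.90172231e+01,  4.17974533e-02,
        7.73966778e-02, -8.01443879e-03]), 'eef_pos': array([553.02673582, 319.55069415,  49.30211601]), 'tcp_rot': array([1.356991  , 1.57031447, 0.5148901 ]), 'ft_force': array([ 0.3221566 , -0.77161691, -0.12931288]), 'moment': array([ 0.02352537, -0.14425789, -0.0039417 ]), 'opening': 0.13349248791489543}
```

```bash
python3 -m handwheel '[{"travel":[-0.4,-0.3,9.8],"roll":0},{"travel":[-1.4,-1.3,19.5],"roll":0},{"travel":[-3.2,-2.9,29.1],"roll":0},{"travel":[-5.7,-5.1,38.3],"roll":0},{"travel":[-8.8,-7.9,47.1],"roll":0},{"travel":[-12.5,-11.3,55.6],"roll":0},{"travel":[-16.9,-15.2,63.5],"roll":0},{"travel":[-21.8,-19.6,70.7],"roll":0}]'
python3 -m handwheel '[{"travel":[0,0,0],"roll":0}]'
python3 - <<'E'
from h import *
crop("scene","pics/s5.png",(130,200),180,220,3)
print(env.state()['eef_pos'],env.state()['ft_force'])
E
```

```text
t: 5.5
eef_pos: [530.7, 299.5, 120.5]
tcp_rot: [1.64, 1.571, 0.798]
ft_force: [-1.3, 1.2, -0.4]
opening: 0.141
t: 5.6
eef_pos: [530.8, 299.5, 120.9]
tcp_rot: [1.263, 1.57, 0.42]
ft_force: [-0.1, 1.3, -1.6]
opening: 0.138
[531.02082442 299.691761   120.30604258] [-0.65931659  0.75805748 -0.54263401]
```

View pics/s5.png

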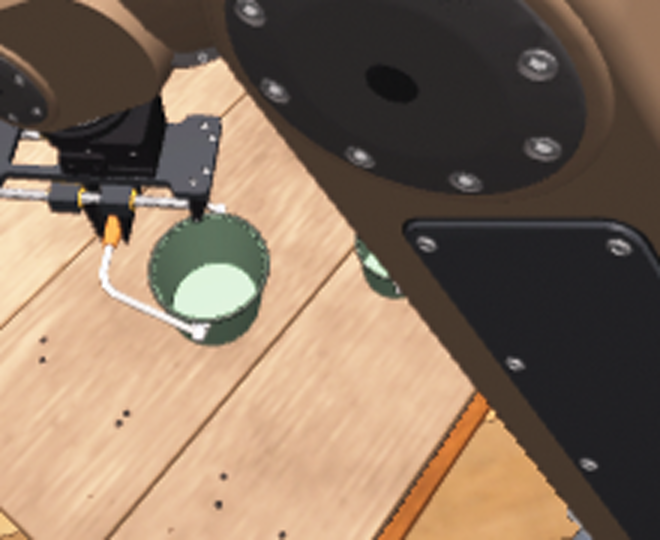

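```bash
python3 -m handwheel '[{"travel":[-5.4,-4.8,6.6],"roll":0},{"travel":[-11.3,-10.1,12.4],"roll":0},{"travel":[-17.6,-15.8,17.5],"roll":0},{"travel":[-24.1,-21.7,21.7],"roll":0},{"travel":[-31,-27.8,25],"roll":0},{"travel":[-38.1,-34.2,27.4],"roll":0},{"travel":[-45.3,-40.7,28.8],"roll":0},{"travel":[-52.6,-47.2,29.3],"roll":0}]'
python3 -m handwheel '[{"travel":[0,0,0],"roll":0},{"travel":[0,0,0],"roll":0},{"travel":[0,0,0],"roll":0}]'
python3 - <<'E'
from h import *
crop("scene","pics/s6.png",(130,200),180,220,3)
print(env.state()['eef_pos'],env.state()['ft_force'])
E
```

```text
t: 6.45
eef_pos: [477.9, 252.1, 149.2]
tcp_rot: [1.285, 1.571, 0.443]
ft_force: [-0.5, 0.9, -0.4]
opening: 0.141
t: 6.75
eef_pos: [478.8, 252.8, 149.0]
tcp_rot: [1.522, 1.571, 0.68]
ft_force: [-0.7, 0.3, 0.3]
opening: 0.141
[478.78109794 252.85173506 148.91479888] [-1.22625219 -0.65218675  0.23468585]
```

View pics/s6.png

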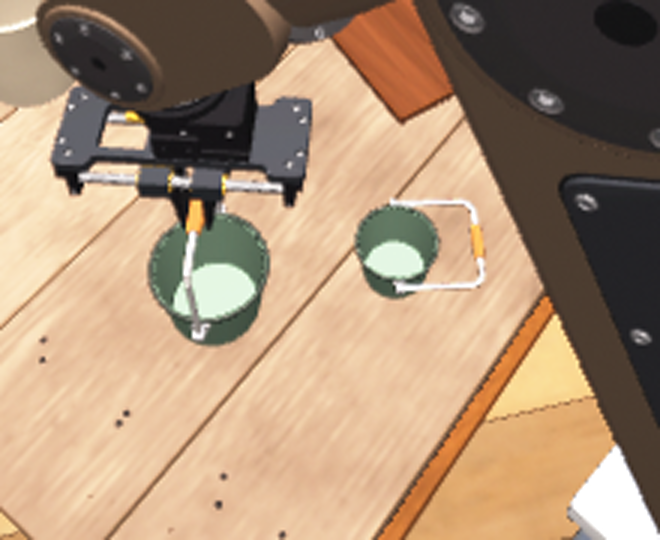

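```bash
python3 -m handwheel '[{"travel":[0,0,2],"roll":0},{"travel":[0,0,4],"roll":0},{"travel":[0,0,6],"roll":0},{"travel":[0,0,8],"roll":0},{"travel":[0,0,10],"roll":0},{"travel":[0,0,13],"roll":0},{"travel":[0,0,16],"roll":0},{"travel":[0,0,20],"roll":0}]'
python3 -m handwheel '[{"travel":[0,0,5],"roll":0},{"travel":[0,0,15],"roll":0},{"travel":[0,0,26],"roll":0},{"travel":[0,0,38],"roll":0},{"travel":[0,0,50],"roll":0},{"travel":[0,0,62],"roll":0},{"travel":[0,0,72],"roll":0},{"travel":[0,0,80],"roll":0}]'
python3 -m handwheel '[{"travel":[0,0,2],"roll":0},{"travel":[0,0,2],"roll":0},{"travel":[0,0,2],"roll":0},{"travel":[0,0,2],"roll":0}]'
python3 - <<'E'
from h import *
crop("scene","pics/s7.png",(130,160),200,220,3)
print(env.state()['eef_pos'],env.state()['ft_force'])
E
```

```text
t: 7.6
eef_pos: [478.5, 252.7, 169.3]
tcp_rot: [-1.975, 1.571, -2.817]
ft_force: [-0.8, 0.3, -3.7]
opening: 0.136
t: 8.4
eef_pos: [478.6, 252.7, 250.1]
tcp_rot: [1.253, 1.57, 0.411]
ft_force: [-0.1, 0.4, -3.0]
opening: 0.138
t: 8.8
eef_pos: [478.4, 252.6, 250.5]
tcp_rot: [-1.958, 1.57, -2.8]
ft_force: [0.4, -0.3, -3.6]
opening: 0.139
[478.44076156 252.59505168 250.60159722] [-0.62398886  0.57520693 -2.95689186]
```

View pics/s7.png

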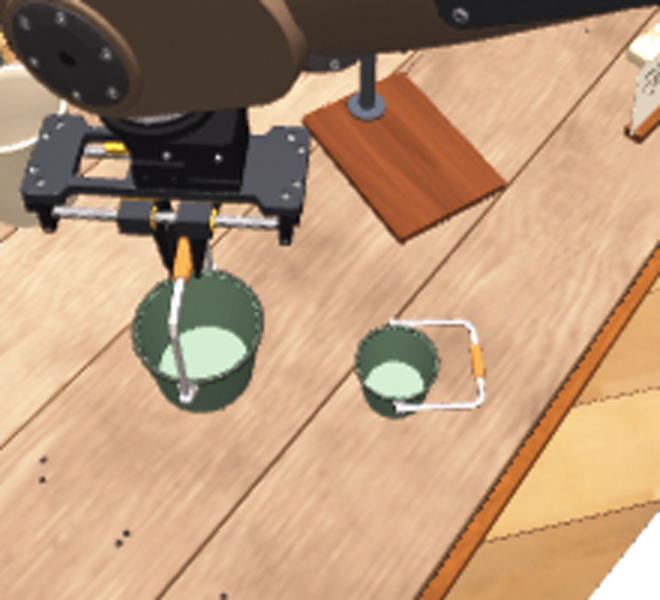

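```bash
python3 -m handwheel '[{"travel":[0,-3,0],"roll":0},{"travel":[0,-9,0],"roll":-1},{"travel":[0,-18,0],"roll":-3},{"travel":[-1,-29,0],"roll":-5},{"travel":[-1,-42,0],"roll":-7},{"travel":[-1,-57,0],"roll":-9.5},{"travel":[-2,-72,0],"roll":-12},{"travel":[-2,-87,0],"roll":-14.5}]'
python3 -m handwheel '[{"travel":[0,-15,0],"roll":-2.5},{"travel":[0,-30,0],"roll":-5},{"travel":[-1,-45,0],"roll":-7.5},{"travel":[-1,-60,0],"roll":-10},{"travel":[-1,-75,0],"roll":-12.5},{"travel":[-2,-90,0],"roll":-15},{"travel":[-2,-105,0],"roll":-17.5},{"travel":[-2,-120,0],"roll":-20}]'
python3 -m handwheel '[{"travel":[0,-15,0],"roll":-2.5},{"travel":[0,-30,0],"roll":-5},{"travel":[-1,-45,0],"roll":-7.5},{"travel":[-1,-60,0],"roll":-10},{"travel":[-1,-75,0],"roll":-12.5},{"travel":[-2,-88,0],"roll":-15},{"travel":[-2,-98,0],"roll":-17.5},{"travel":[-2,-106,0],"roll":-19}]'
python3 -m handwheel '[{"travel":[0,-6,0],"roll":-0.4},{"travel":[0,-10,0],"roll":-0.4},{"travel":[0,-12,0],"roll":-0.4},{"travel":[0,-13,0],"roll":-0.4},{"travel":[0,-13,0],"roll":-0.4},{"travel":[0,-13,0],"roll":-0.4}]'
python3 - <<'E'
from h import *
import pickle
from scipy.spatial.transform import Rotation as R
crop("scene","pics/s8.png",(180,100),200,250,3)
s=env.state();P=optics.camera_params("wrist");im=optics.read_camera("wrist")
pickle.dump(P,open('w8.pkl','wb'));cv2.imwrite('pics/w8.png',im[:,:,::-1])
M=R.from_euler('xyz',s['tcp_rot']).as_matrix();print(s['eef_pos'],s['ft_force'],np.degrees(np.arctan2(M[1,1],M[0,1])))
E
```

```text
t: 9.65
eef_pos: [476.4, 164.2, 251.1]
tcp_rot: [1.014, 1.571, -0.085]
ft_force: [0.5, -0.0, -3.1]
opening: 0.138
t: 10.45
eef_pos: [474.4, 44.3, 251.1]
tcp_rot: [1.363, 1.571, -0.085]
ft_force: [-0.1, 1.1, -3.1]
opening: 0.14
t: 11.25
eef_pos: [472.4, -61.3, 251.1]
tcp_rot: [1.313, 1.571, -0.466]
ft_force: [-0.0, 0.6, -2.1]
opening: 0.139
t: 11.85
eef_pos: [472.5, -73.1, 251.1]
tcp_rot: [2.68, 1.571, 0.897]
ft_force: [0.7, 1.0, -3.2]
opening: 0.139
[472.50716799 -73.11530117 251.02967329] [ 0.48761085 -0.111819   -2.84329165] -12.128926304253845
```

View pics/s8.png

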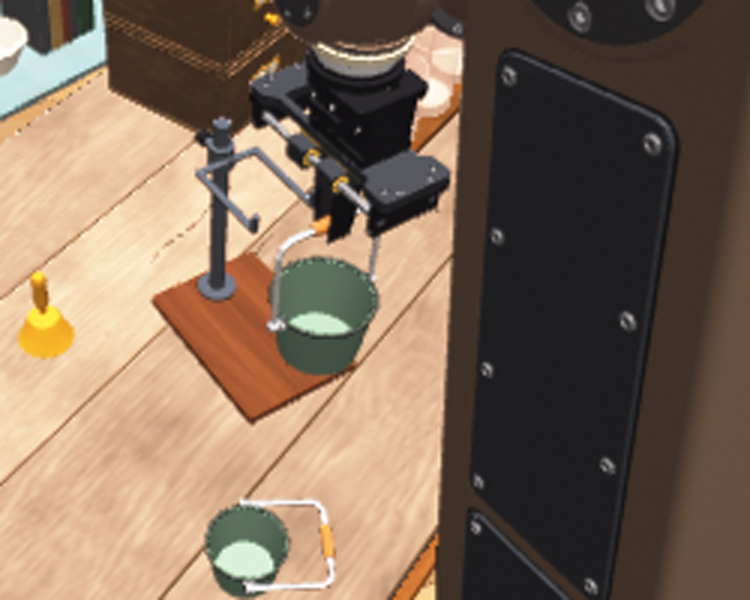

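View pics/w8.png

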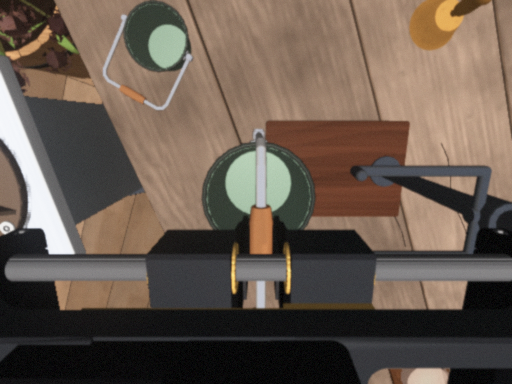

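Run:
```python
from h import *
import pickle
np.set_printoptions(precision=1,suppress=True)
im=cv2.imread('pics/w8.png')
cv2.imwrite('pics/w8c.png',cv2.resize(im[140:270,340:512],None,fx=4.5,fy=4.5,interpolation=cv2.INTER_CUBIC))
P=pickle.load(open('w8.pkl','rb'))
for st in [(644.3,-110.4,-12.15),(642,-110,-12.2)]:
    a=np.radians(st[2]);c,s=np.cos(a),np.sin(a)
    for h in(204,226):
        print(st,h,[proj(0,[st[0]+c*x-s*y,st[1]+s*x+c*y,h],P) for x,y in((-107,34),(-12,34),(-12,-34))])
```

```text
(644.3, -110.4, -12.15) 204 [array([349.9, 168. ]), array([473.6, 168. ]), array([458.4, 249.4])]
(644.3, -110.4, -12.15) 226 [array([359.6, 173.1]), array([496.4, 173.1]), array([478. , 262.2])]
(642, -110, -12.2) 204 [array([346.9, 168. ]), array([470.5, 168.1]), array([455.5, 249.5])]
(642, -110, -12.2) 226 [array([356.2, 173.1]), array([493.1, 173.2]), array([474.8, 262.3])]
```

View pics/w8c.png

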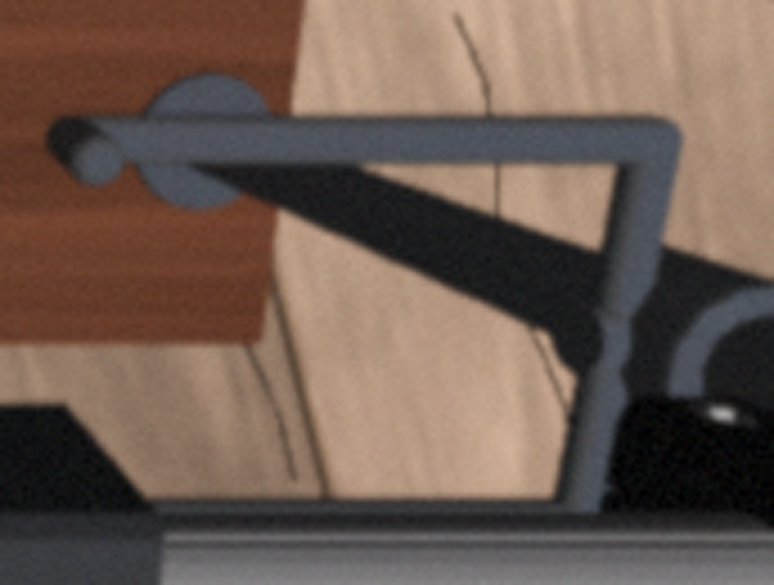

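```bash
python3 -m handwheel '[{"travel":[2,-0.4,0],"roll":0},{"travel":[6,-1.3,0],"roll":0},{"travel":[12,-2.6,0],"roll":0},{"travel":[20,-4.4,0],"roll":0},{"travel":[29,-6.4,0],"roll":0},{"travel":[38,-8.4,0],"roll":0},{"travel":[47,-10.4,0],"roll":0},{"travel":[56,-12.4,0],"roll":0}]'
python3 -m handwheel '[{"travel":[9,-2,0],"roll":0},{"travel":[17,-3.7,0],"roll":0},{"travel":[24,-5.3,0],"roll":0},{"travel":[29,-6.4,0],"roll":0},{"travel":[32,-7,0],"roll":0},{"travel":[32,-7,0],"roll":0},{"travel":[32,-7,0],"roll":0}]'
python3 - <<'E'
from h import *
crop("scene","pics/s9.png",(180,100),200,250,3)
crop("wrist","pics/w9.png",(180,100),200,250,3)
s=env.state();print(s['eef_pos'],s['ft_force'],s['t'])
E
```

```text
t: 12.75
eef_pos: [529.4, -85.9, 250.9]
tcp_rot: [0.118, 1.571, -1.665]
ft_force: [-0.3, -0.7, -3.7]
opening: 0.141
t: 13.45
eef_pos: [560.4, -92.7, 251.1]
tcp_rot: [-0.955, 1.571, -2.738]
ft_force: [0.3, -0.4, -3.1]
opening: 0.138
[560.3272681  -92.64871475 251.133367  ] [ 0.30995883  0.39483243 -2.99900641] 13.55
```

View pics/s9.png

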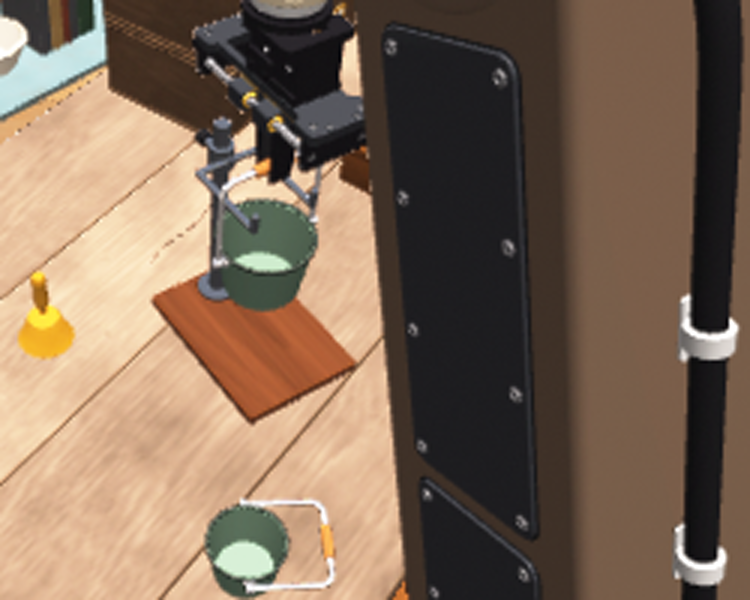

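View pics/w9.png

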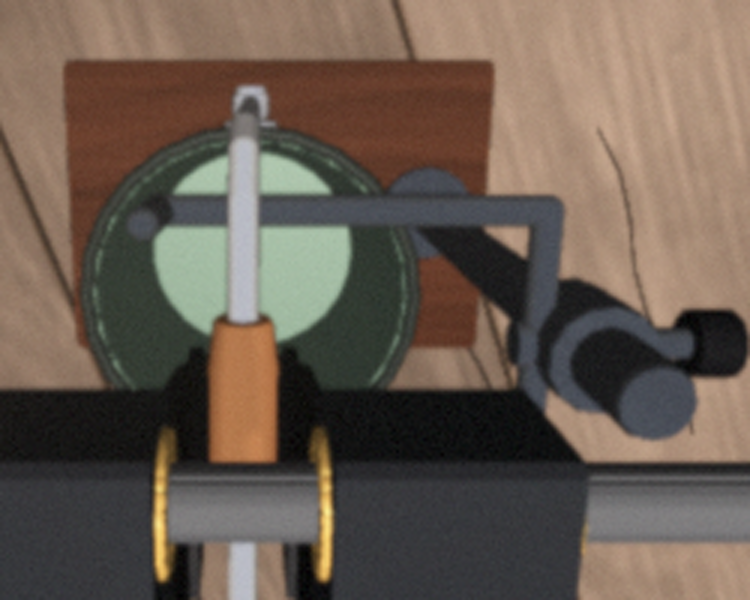

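```bash
python3 -m handwheel '[{"travel":[0,0,-2],"roll":0},{"travel":[0,0,-6],"roll":0},{"travel":[0,0,-11],"roll":0},{"travel":[0,0,-16],"roll":0},{"travel":[0,0,-20],"roll":0},{"travel":[0,0,-22],"roll":0},{"travel":[0,0,-22],"roll":0}]'
for i in 1; do python3 -m handwheel '[{"travel":[0,0,-1],"roll":0},{"travel":[0,0,-2],"roll":0},{"travel":[0,0,-3],"roll":0}]'; done
python3 -m handwheel '[{"travel":[0,0,-1],"roll":0},{"travel":[0,0,-2],"roll":0}]'
```

```text
t: 14.25
eef_pos: [560.5, -92.7, 228.7]
tcp_rot: [-1.659, 1.57, 2.841]
ft_force: [-0.3, 0.6, -3.6]
opening: 0.137
t: 14.55
eef_pos: [560.6, -92.7, 226.1]
tcp_rot: [1.444, 1.57, -0.339]
ft_force: [1.3, 0.6, -3.7]
opening: 0.14
t: 14.75
eef_pos: [560.6, -92.7, 224.0]
tcp_rot: [1.458, 1.571, -0.325]
ft_force: [-0.3, 0.1, -3.1]
opening: 0.141
```

```bash
python3 -m handwheel '[{"travel":[0,0,-1],"roll":0},{"travel":[0,0,-2],"roll":0}]'
```

```text
t: 14.95
eef_pos: [560.6, -92.7, 222.0]
tcp_rot: [1.434, 1.571, -0.349]
ft_force: [0.2, -0.0, -3.4]
opening: 0.141
```

```bash
python3 -m handwheel '[{"travel":[0,0,-1],"roll":0},{"travel":[0,0,-2],"roll":0}]'
```

```text
t: 15.15
eef_pos: [560.5, -92.7, 220.0]
tcp_rot: [0.818, 1.571, -0.965]
ft_force: [-0.2, -0.4, -2.8]
opening: 0.142
```

```bash
python3 -m handwheel '[{"travel":[0,0,-1],"roll":0},{"travel":[0,0,-1.5],"roll":0}]'
```

```text
t: 15.35
eef_pos: [560.5, -92.7, 218.4]
tcp_rot: [-1.404, 1.571, 3.096]
ft_force: [-0.6, -0.1, -2.4]
opening: 0.139
```

```bash
python3 -m handwheel '[{"travel":[0,0,0],"roll":0},{"travel":[0,0,0],"roll":0}]'; python3 -m handwheel '[{"travel":[0,0,-0.5],"roll":0},{"travel":[0,0,-1],"roll":0}]'
```

```text
t: 15.55
eef_pos: [560.6, -92.7, 218.6]
tcp_rot: [1.414, 1.571, -0.369]
ft_force: [-0.1, -0.7, -3.2]
opening: 0.138
t: 15.75
eef_pos: [560.5, -92.7, 217.5]
tcp_rot: [1.437, 1.571, -0.346]
ft_force: [-0.1, 0.4, -3.3]
opening: 0.139
```

```bash
python3 -m handwheel '[{"travel":[0,0,-0.5],"roll":0},{"travel":[0,0,-1],"roll":0}]'
```

```text
t: 15.95
eef_pos: [560.5, -92.7, 216.5]
tcp_rot: [1.0, 1.571, -0.783]
ft_force: [-0.1, -0.4, -2.2]
opening: 0.141
```

```bash
python3 -m handwheel '[{"travel":[0,0,-0.5],"roll":0},{"travel":[0,0,-1],"roll":0}]'
```

```text
t: 16.15
eef_pos: [560.5, -92.7, 215.5]
tcp_rot: [1.011, 1.571, -0.772]
ft_force: [0.9, 0.1, -3.6]
opening: 0.14
```

```bash
python3 -m handwheel '[{"travel":[0,0,-0.5],"roll":0},{"travel":[0,0,-1],"roll":0}]'
```

```text
t: 16.35
eef_pos: [560.5, -92.7, 214.5]
tcp_rot: [1.41, 1.571, -0.373]
ft_force: [0.1, -0.2, -2.8]
opening: 0.14
```

```bash
python3 -m handwheel '[{"travel":[0,0,-0.5],"roll":0},{"travel":[0,0,-1],"roll":0}]'
```

```text
t: 16.55
eef_pos: [560.5, -92.7, 213.5]
tcp_rot: [1.565, 1.571, -0.218]
ft_force: [-0.1, 0.5, -3.6]
opening: 0.139
```

```bash
python3 -m handwheel '[{"travel":[0,0,-0.5],"roll":0},{"travel":[0,0,-1],"roll":0}]'
```

```text
t: 16.75
eef_pos: [560.5, -92.7, 212.5]
tcp_rot: [1.247, 1.571, -0.536]
ft_force: [0.3, -0.4, -2.5]
opening: 0.138
```

```bash
python3 -m handwheel '[{"travel":[0,0,-0.5],"roll":0},{"travel":[0,0,-1],"roll":0}]'
```

```text
t: 16.95
eef_pos: [560.5, -92.7, 211.5]
tcp_rot: [1.324, 1.571, -0.459]
ft_force: [-0.2, 0.6, -3.3]
opening: 0.142
```

```bash
python3 -m handwheel '[{"travel":[0,0,-0.5],"roll":0},{"travel":[0,0,-1],"roll":0}]'
```

```text
t: 17.15
eef_pos: [560.5, -92.7, 210.5]
tcp_rot: [1.114, 1.571, -0.669]
ft_force: [0.1, 0.2, -3.2]
opening: 0.138
```

Crossbar is at about 223.5 mm with no contact yet. Quick look before going on.

```bash
python3 - <<'E'
from h import *
crop("scene","pics/s10.png",(215,120),90,100,6)
E
python3 -m handwheel '[{"travel":[0,0,-0.5],"roll":0},{"travel":[0,0,-1],"roll":0}]'
```

```text
t: 17.4
eef_pos: [560.5, -92.7, 209.5]
tcp_rot: [1.365, 1.571, -0.417]
ft_force: [0.7, -1.2, -3.6]
opening: 0.138
```

View pics/s10.png

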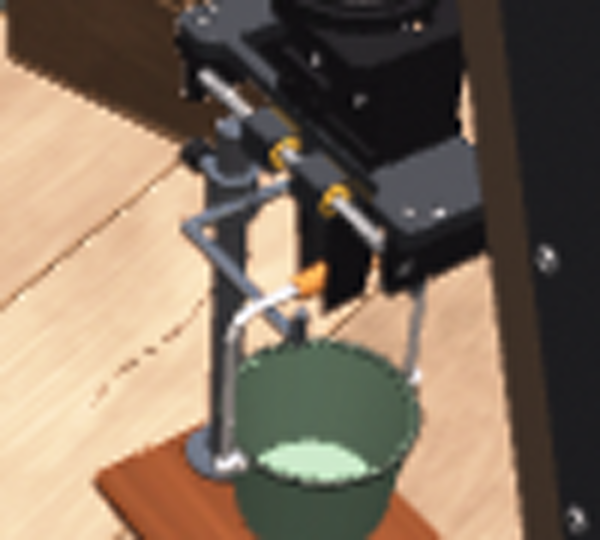

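```bash
python3 -m handwheel '[{"travel":[0,0,-0.5],"roll":0},{"travel":[0,0,-1],"roll":0}]'
```

```text
t: 17.6
eef_pos: [560.5, -92.7, 208.5]
tcp_rot: [1.174, 1.571, -0.609]
ft_force: [-0.7, 0.3, -3.6]
opening: 0.139
```

```bash
python3 -m handwheel '[{"travel":[0,0,-0.5],"roll":0},{"travel":[0,0,-1],"roll":0}]'
```

```text
t: 17.8
eef_pos: [560.5, -92.8, 207.5]
tcp_rot: [1.55, 1.571, -0.233]
ft_force: [0.4, 0.3, -3.2]
opening: 0.136
```

```bash
python3 -m handwheel '[{"travel":[0,0,-0.5],"roll":0},{"travel":[0,0,-1],"roll":0}]'
```

```text
t: 18.0
eef_pos: [560.6, -92.7, 206.6]
tcp_rot: [1.615, 1.571, -0.167]
ft_force: [0.8, 0.1, -1.1]
opening: 0.139
```

```bash
python3 -m handwheel '[{"travel":[0,0,-0.5],"roll":0},{"travel":[0,0,-1],"roll":0}]'
```

```text
t: 18.2
eef_pos: [560.6, -92.8, 205.7]
tcp_rot: [1.52, 1.57, -0.262]
ft_force: [0.9, -0.1, -0.8]
opening: 0.138
```

```bash
python3 -m handwheel '[{"travel":[0,0,0],"roll":0},{"travel":[0,0,0],"roll":0}]'
python3 -m handwheel '[{"travel":[0,0,0],"roll":0}]'
python3 -m handwheel '[{"travel":[0,0,-0.5],"roll":0},{"travel":[0,0,-0.5],"roll":0}]'; python3 -m handwheel '[{"travel":[0,0,0],"roll":0}]'
```

```text
t: 18.4
eef_pos: [560.6, -92.7, 205.6]
tcp_rot: [1.446, 1.57, -0.336]
ft_force: [-0.2, 0.3, -1.0]
opening: 0.142
t: 18.5
eef_pos: [560.6, -92.8, 205.6]
tcp_rot: [1.517, 1.571, -0.266]
ft_force: [-0.2, 0.4, -0.1]
opening: 0.139
t: 18.7
eef_pos: [560.6, -92.7, 205.1]
tcp_rot: [1.491, 1.571, -0.291]
ft_force: [-0.8, 0.1, 0.0]
opening: 0.141
t: 18.8
eef_pos: [560.6, -92.8, 205.1]
tcp_rot: [1.428, 1.571, -0.355]
ft_force: [-0.1, 0.3, 0.4]
opening: 0.141
```

```bash
python3 - <<'E'
from h import *
print(env.state()['moment'])
crop("scene","pics/s11.png",(215,120),90,100,6)
crop("wrist","pics/w11.png",(180,100),200,250,3)
E
python3 -m handwheel '[{"travel":[-1,0.2,0],"roll":0},{"travel":[-2,0.4,0],"roll":0},{"travel":[-3,0.6,0],"roll":0},{"travel":[-4,0.9,0],"roll":0},{"travel":[-5,1.1,0],"roll":0},{"travel":[-6,1.3,0],"roll":0}]'
python3 -m handwheel '[{"travel":[-1,0.2,0],"roll":0},{"travel":[-2,0.4,0],"roll":0}]'
```

```text
[-0.02767284 -0.04751585 -0.04661746]
t: 19.5
eef_pos: [554.5, -91.4, 205.1]
tcp_rot: [1.623, 1.571, -0.16]
ft_force: [2.2, 0.8, -0.5]
opening: 0.14
t: 19.7
eef_pos: [552.4, -91.0, 205.0]
tcp_rot: [1.356, 1.571, -0.426]
ft_force: [1.1, -0.3, 0.5]
opening: 0.138
```

View pics/s11.png

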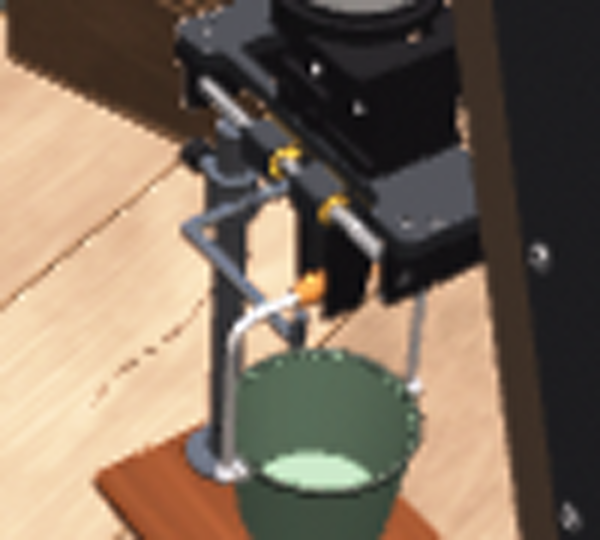

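View pics/w11.png

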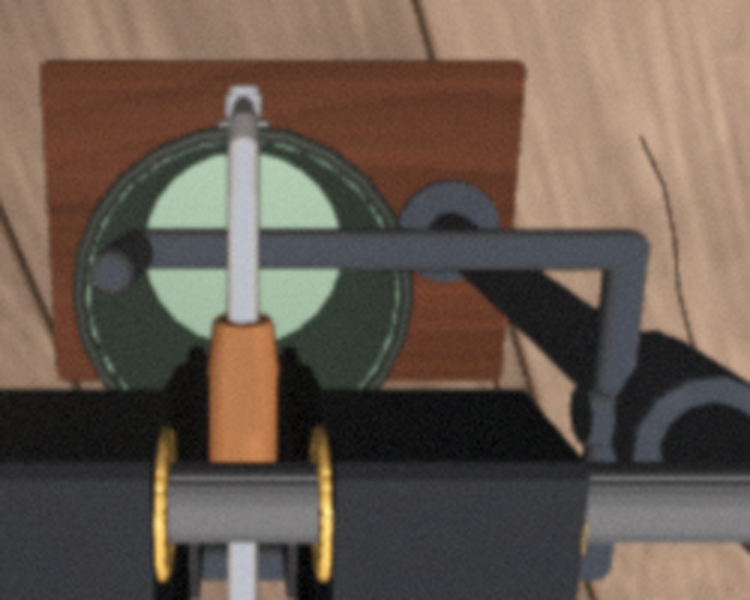

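```bash
python3 -m handwheel '[{"travel":[-1,0.2,0],"roll":0},{"travel":[-2,0.4,0],"roll":0},{"travel":[-3,0.6,0],"roll":0}]'
python3 -m handwheel '[{"travel":[-0.5,0.1,0],"roll":0},{"travel":[-1,0.2,0],"roll":0}]'
```

```text
t: 20.0
eef_pos: [549.4, -90.4, 205.0]
tcp_rot: [-1.749, 1.571, 2.752]
ft_force: [0.7, 1.0, 0.3]
opening: 0.137
t: 20.2
eef_pos: [548.5, -90.2, 205.0]
tcp_rot: [1.461, 1.571, -0.322]
ft_force: [1.8, -0.2, -1.1]
opening: 0.139
```

```bash
python3 -m handwheel '[{"travel":[-0.5,0.1,0],"roll":0},{"travel":[-1,0.2,0],"roll":0}]'
```

```text
t: 20.4
eef_pos: [547.5, -90.0, 205.0]
tcp_rot: [1.266, 1.571, -0.517]
ft_force: [0.6, 0.3, -1.1]
opening: 0.144
```

```bash
python3 -m handwheel '[{"travel":[-0.5,0.1,0],"roll":0},{"travel":[-1,0.2,0],"roll":0}]'
```

```text
t: 20.6
eef_pos: [546.5, -89.8, 205.0]
tcp_rot: [0.857, 1.571, -0.926]
ft_force: [1.0, -0.3, 0.2]
opening: 0.138
```

```bash
python3 -m handwheel '[{"travel":[-0.5,0.1,0],"roll":0},{"travel":[-0.5,0.1,0],"roll":0}]'
```

```text
t: 20.8
eef_pos: [546.0, -89.7, 205.0]
tcp_rot: [1.48, 1.571, -0.303]
ft_force: [1.3, -0.5, -0.4]
opening: 0.14
```

```bash
python3 -m handwheel '[{"travel":[-0.5,0.1,0],"roll":0},{"travel":[-0.5,0.1,0],"roll":0}]'
```

```text
t: 21.0
eef_pos: [545.7, -89.6, 205.1]
tcp_rot: [1.584, 1.57, -0.199]
ft_force: [1.6, 0.6, -0.9]
opening: 0.142
```

```bash
python3 -m handwheel '[{"travel":[-0.5,0.1,0],"roll":0},{"travel":[-0.5,0.1,0],"roll":0}]'
```

```text
t: 21.2
eef_pos: [545.3, -89.6, 205.2]
tcp_rot: [1.512, 1.57, -0.27]
ft_force: [3.8, 0.0, -0.2]
opening: 0.141
```

```bash
python3 -m handwheel '[{"travel":[-0.5,0.1,0],"roll":0},{"travel":[-0.5,0.1,0],"roll":0}]'
```

```text
t: 21.4
eef_pos: [544.8, -89.5, 205.2]
tcp_rot: [1.499, 1.57, -0.284]
ft_force: [4.1, -0.8, -1.0]
opening: 0.138
```

```bash
python3 -m handwheel '[{"travel":[-0.5,0.1,0],"roll":0},{"travel":[-0.5,0.1,0],"roll":0}]'
python3 - <<'E'
from h import *
crop("wrist","pics/w12.png",(180,100),200,250,3)
E
```

```text
t: 21.6
eef_pos: [544.5, -89.5, 205.2]
tcp_rot: [1.511, 1.569, -0.271]
ft_force: [5.3, -0.5, -1.5]
opening: 0.139
```

View pics/w12.png

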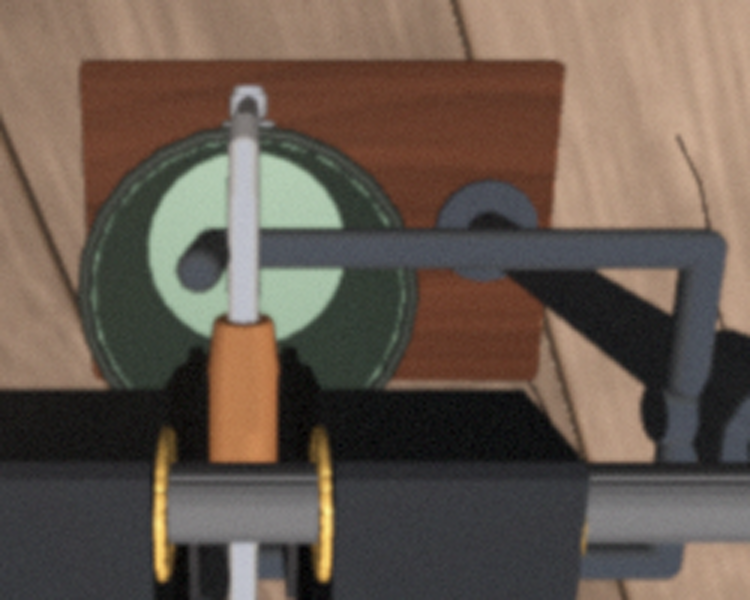

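```bash
python3 -m handwheel '[{"travel":[0.4,-0.1,0],"roll":0},{"travel":[0.8,-0.2,0],"roll":0},{"travel":[0.8,-0.2,0],"roll":0},{"travel":[0.8,-0.2,0],"roll":0}]'
python3 -m handwheel '[{"travel":[0,0,0],"roll":0},{"travel":[0,0,0],"roll":0},{"travel":[0,0,0],"roll":0},{"travel":[0,0,0],"roll":0},{"travel":[0,0,0],"roll":0},{"travel":[0,0,0],"roll":0}]' 0.4
python3 - <<'E'
from h import *
crop("scene","pics/s13.png",(215,120),90,100,6)
crop("wrist","pics/w13.png",(180,100),200,250,3)
E
```

```text
t: 22.05
eef_pos: [544.9, -89.5, 205.1]
tcp_rot: [1.515, 1.571, -0.268]
ft_force: [4.1, -0.2, -0.6]
opening: 0.136
t: 22.65
eef_pos: [544.7, -89.5, 205.0]
tcp_rot: [-1.345, 1.571, -3.128]
ft_force: [-0.0, -0.4, 0.3]
opening: 0.3
```

View pics/s13.png

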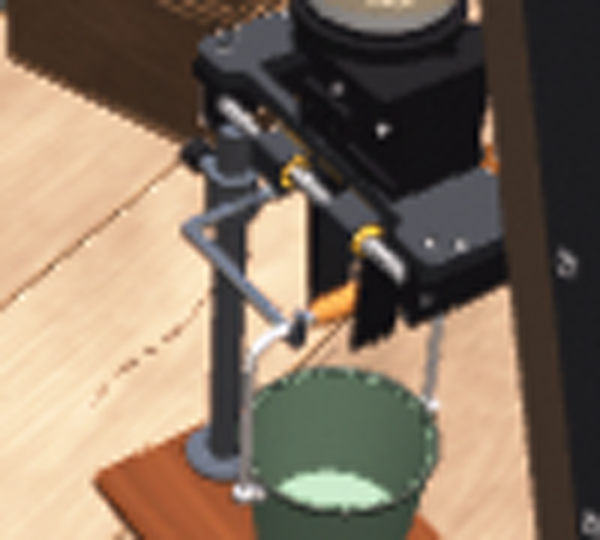

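View pics/w13.png

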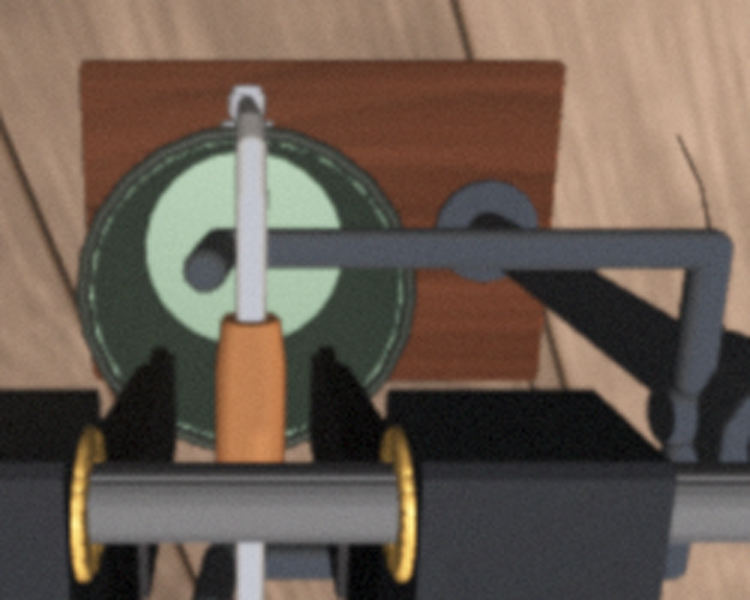

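```bash
python3 -m handwheel '[{"travel":[0,0,2],"roll":0},{"travel":[0,0,6],"roll":0},{"travel":[0,0,12],"roll":0},{"travel":[0,0,20],"roll":0},{"travel":[0,0,30],"roll":0},{"travel":[0,0,45],"roll":0},{"travel":[0,0,60],"roll":0},{"travel":[0,0,80],"roll":0}]'
python3 -m handwheel '[{"travel":[-10,10,30],"roll":0},{"travel":[-20,40,50],"roll":0},{"travel":[-30,80,70],"roll":0},{"travel":[-40,120,70],"roll":0},{"travel":[-45,145,70],"roll":0},{"travel":[-45,155,70],"roll":0},{"travel":[-45,155,70],"roll":0},{"travel":[-45,155,70],"roll":0}]'
python3 - <<'E'
from h import *
im=optics.read_camera("scene");cv2.imwrite("pics/s14.png",cv2.resize(im[100:320,140:360,::-1],None,fx=2.7,fy=2.7,interpolation=cv2.INTER_CUBIC))
P=optics.camera_params("wrist");im2=optics.read_camera("wrist");cv2.imwrite("pics/w14.png",im2[:,:,::-1])
import pickle;pickle.dump(P,open('w14.pkl','wb'))
E
```

```text
t: 23.55
eef_pos: [544.6, -89.5, 286.1]
tcp_rot: [-1.656, 1.57, 2.844]
ft_force: [-0.7, -0.5, -0.2]
opening: 0.303
t: 24.35
eef_pos: [500.1, 64.9, 355.2]
tcp_rot: [0.85, 1.57, -0.933]
ft_force: [-0.8, 0.9, -0.3]
opening: 0.302
```

View pics/s14.png

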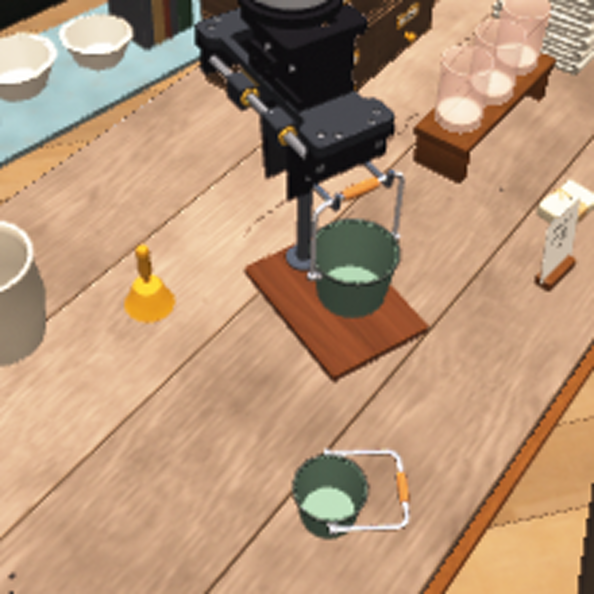

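View pics/w14.png

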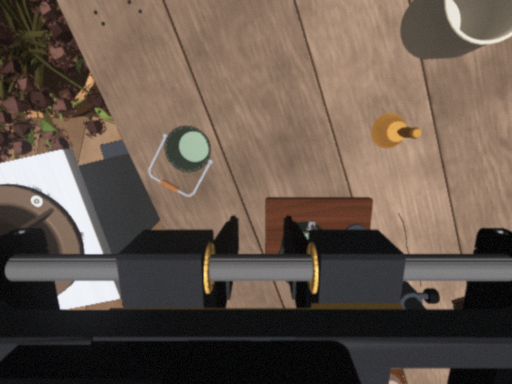

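Pail hangs on both prongs against the upturned ends. I'll let it settle, then compare two frames for stillness.

```bash
python3 -m handwheel '[{"travel":[0,20,0],"roll":0},{"travel":[0,60,0],"roll":0},{"travel":[0,100,0],"roll":0},{"travel":[0,130,0],"roll":0},{"travel":[0,140,0],"roll":0},{"travel":[0,140,0],"roll":0},{"travel":[0,140,0],"roll":0},{"travel":[0,140,0],"roll":0}]'
python3 - <<'E'
from h import *
cv2.imwrite('pics/a.png',optics.read_camera("scene")[:,:,::-1])
E
python3 -m handwheel '[{"travel":[0,0,0],"roll":0},{"travel":[0,0,0],"roll":0},{"travel":[0,0,0],"roll":0},{"travel":[0,0,0],"roll":0},{"travel":[0,0,0],"roll":0},{"travel":[0,0,0],"roll":0},{"travel":[0,0,0],"roll":0}]'
python3 - <<'E'
from h import *
b=optics.read_camera("scene")[:,:,::-1];a=cv2.imread('pics/a.png')
s=np.s_[150:240,235:300];print(np.abs(a[s].astype(int)-b[s]).mean(),np.abs(a[s].astype(int)-b[s]).max())
t=optics.read_camera("top")[:,:,::-1]
o=np.hstack([cv2.resize(b[130:250,200:320],(395,395),interpolation=2),cv2.resize(t[130:220,200:290],(395,395),interpolation=2)])
cv2.imwrite('pics/f.png',o)
E
```

```text
t: 25.25
eef_pos: [500.1, 204.1, 355.1]
tcp_rot: [0.753, 1.571, -1.031]
ft_force: [-0.1, 0.1, 0.3]
opening: 0.302
t: 26.0
eef_pos: [499.8, 205.5, 355.0]
tcp_rot: [1.466, 1.571, -0.317]
ft_force: [0.5, -0.1, 0.1]
opening: 0.302
0.40176638176638174 21
```

View pics/f.png

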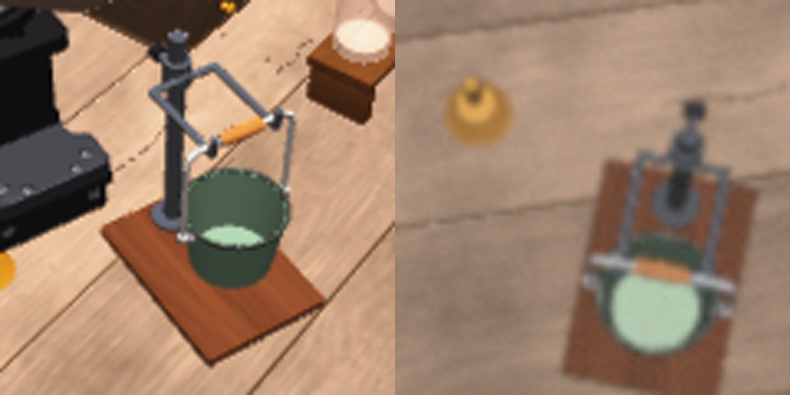

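```bash
for i in 1 2; do python3 -m handwheel '[{"travel":[0,0,0],"roll":0},{"travel":[0,0,0],"roll":0},{"travel":[0,0,0],"roll":0},{"travel":[0,0,0],"roll":0},{"travel":[0,0,0],"roll":0},{"travel":[0,0,0],"roll":0},{"travel":[0,0,0],"roll":0},{"travel":[0,0,0],"roll":0}]' >/dev/null; done
python3 - <<'E'
from h import *
f=[optics.read_camera("scene").astype(int) for _ in range(5)]
s=np.s_[150:240,235:300];q=np.s_[250:340,235:300]
for g in f[1:]: print(np.abs(f[0][s]-g[s]).mean(),np.abs(f[0][s]-g[s]).max(),np.abs(f[0][q]-g[q]).mean())
print(env.state()['t'])
E
```

```text
0.37515669515669514 3 0.363988603988604
0.37584045584045583 3 0.368034188034188
0.3737891737891738 3 0.3619373219373219
0.37874643874643876 2 0.35464387464387465
27.95
```

The pail is still, to within image noise. Handing in.

```bash
python3 -c "
from cell import job;print(job.job_done())"
```

```text
the job is handed in; nothing more can be done
None
```

The larger pail hangs by its bail on both prongs, against their upturned ends, and I handed the job in at about 28 s of the 64 s allowed.

- **Raising and carrying:** I turned the bail upright by its wooden grip with the pail standing on the table. I then lifted it, which showed a weight of about 3.3 N, and carried it round to the front of the stand.
- **Lowering and release:** I felt the prongs with the crossbar's axis about 220 mm above the table and lowered until the pail's weight was off the arm. Then I drew it forward until the ends pushed back, with about 5 N at most, and let go with about 4 N of that still on, because backing off beforehand did not relieve it fully.

**Last checks:**
- The scene and top pictures show the pail hanging level, with the bell where it was and the gripper well clear.
- A first stillness check about 3 s after release showed small differences between two frames (up to 21 grey levels). About 2 s later, five frames agreed to within image noise (3 levels at most).
- I did not examine the soap at the end. The arm did not go near it while low.
- The cameras disagreed by up to 7 mm on where the stand is, but the prong contact in the pictures and by feel was sound.

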